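# Trip the rack-present limit switch with the setting carriage

## Task

Check the limit switch of the sample loading lane: first lift the stray bottle out of the lane and stand it upright on the bare worktop. Then pick up the lopsided setting carriage near its balance point so that it stays level, set it down in the lane between the rails, steel nose block towards the roller arm but not yet touching it, and slide it along the lane so that its nose swings the roller arm sideways to about 40 degrees: the switch trips at 30 degrees and must never be forced past 55. Leave the carriage in the lane holding the switch tripped; touch the roller arm only with the carriage, drop nothing, and leave the other things where they are.

Things in the scene. Friction and masses are not known exactly. Their poses are not given: they have to be found in the camera images.
- loader: Fixed loading lane: bare aluminium plate 315 x 100 mm, 10 mm thick, with two steel rails. Origin on the worktop under the lane's centre line; +x along the lane from the mouth (plate end x = -165 mm) to the far end (x = +150), +y left of that, z up. Gap between the rails 56 mm, floor at z = 10, rail tops z = 20 (x = -145 to 145); open at both ends.
- switch_pivot (a point): Top of the roller arm's upright pivot, x = 75, y = 70, z = 56 mm of the loader, on a black limit switch housing 46 x 44 mm (top z = 42) beside the lane. The flat steel arm, 12 mm wide, z = 49 to 55, reaches from here across the lane.
- roller_arm (a joint): Arm angle (rad): 0 at rest, straight across the lane (pointing to -y of the loader); grows as the roller is pushed along the lane's +x. 80 mm from pivot to roller axis. Trips at 0.52 (30 deg), overtravel limit 0.96 (55 deg), hard stop 1.2. A weak spring returns it (under 2 N at the roller); the carriage's own friction holds it deflected.
- roller: White roller hanging under the arm's end, 22 mm diameter, 20 mm tall (z = 23 to 43). Origin at its middle; at rest at x = 75, y = -10 mm of the loader. The carriage's nose meets it with the nose at x = 64 mm of the loader; at 40 deg the nose stands at about x = 115.
- carriage: Loose carriage 180 (x) x 44 (y) x 66 mm. Origin: centre of the underside; +x to the nose. Base bar 14 mm thick; rib to grip, 12 mm thick, x = -80 to 60, top z = 66. Solid steel block at the nose end (x = 46 to 90, full width, top z = 32) makes it lopsided: balance point between x = 15 and 48, differs each time. Total 0.35 to 0.75 kg.
- carriage_nose (a point): Middle of the carriage's flat nose face, the end of the steel block: x = +90, z = 16 mm of the carriage.
- stray_bottle: Closed round reagent bottle, 42 mm diameter, 88 mm tall, body straight to about 60 mm, 0.12 kg, standing in the lane between the rails. Origin: centre of its underside.
- tip_box: Bystander: loose closed pipette tip box, 84 (x) x 120 (y) x 70 mm. Origin: centre of its underside.
- tall_bottle: Bystander: round bottle, 52 mm diameter, 110 mm tall, beside the lane. Origin: centre of its underside.
- strip_vial: Bystander: round vial with a wide cap, 37 mm diameter, 66 mm tall, beside the lane. Origin: centre of its underside.
- tube_rack: Bystander: open grid tube rack, 64 (x) x 125 (y) x 62 mm, with four capped tubes that rise to 80 mm. Origin: centre of its underside.
Things that resemble listed ones, but are neither listed nor needed, are in the scene too. What is shaped like the stray_bottle but orange or yellow is not meant.

How it is judged:
By the outcome, as a careful person would: the job done as asked, in the order asked, and still so for the second after the job is handed in, with the robot touching nothing.
It also fails if it takes over 64 s, if anything falls off the work surface, if the arm or the gripper's body presses on something with over 40 N, if the wrist force passes 120 N, or if a joint passes its speed limit or range.

## Robot

A 6-joint arm with a two-finger parallel gripper is mounted at the origin on a cart in front of the work surface, level with it; the furniture and walls round the work are solid. World frame = base frame: x ahead of the robot, y to its left, z up, the work surface at z = 0. Lengths are in mm, angles in rad, forces in N, time in s.
With the tool pointing down it reaches from about 400 to 925 mm from the base axis. Payload 12.5 kg.
Tool frame: the origin (TCP) lies at the very end of the fingers, on their centre line; the grasp point (between the pads) lies 19 mm behind it; z points along the fingers, y is the line along which they close (so a half turn about z gives the same grasp; the last joint's range is limited). The gripper opens to 95 mm and grips with 3 to 60 N. Pads are 20 mm wide; open, the fingers measure 119 mm over their backs; the gripper's body (75 mm by 180 mm) begins 59 mm behind the grasp point.
Start: joints at [-1.39, 0.491, 1.559, -0, 1.092, -0.106], TCP at [176.825, -599.483, 214.661] pointing down, gripper open.
Joint ranges: [-3.1, 3.1], [-0.84, 2.19], [0.05, 2.79], [-1.13, 4.28], [0.06, 2.93], [-2.69, 2.69]. Speed limits (rad/s): [2.22, 2.22, 2.79, 3.14, 3.14, 3.14].

## Interface

Orientations are given as [roll, pitch, yaw] about the fixed x, y, z axes, in that order (R = Rz(yaw) Ry(pitch) Rx(roll)).
In Python, from cell import state, imaging, env, spot_in, mark_of gives the robot as it stands. The module is installed in compiled form; this text tells all that it offers.
- The arm moves only by the tool step_arm, never from a script. Its argument "increments" is a list of rows, each an object with "slide": the shift along the tool's x, y, z in m, a list of three; "roll": the turn about the tool's z in rad. A call has 1 to 5 rows; each row is the pose to reach, as a shift and turn from the pose commanded when the call began, along the tool's axes at that moment; what a row does not reach only later rows make up. A row lasts 1/8 s, in which the tool goes at most 62.5 mm and 10.7 degrees, less where a joint would pass 70% of its speed; a pose out of reach is approached as far as the arm can. A call with a gripper value outside its range is refused whole. "fingers" is the opening, from 0 (shut) to 1 (fully open), set as the call begins (left out, the last holds). The fingers move at their own pace and stop on an object; the grip force is fixed at half the most. Time passes only in rows, so rows that repeat a pose let the fingers close. It gives the time, the measured TCP pose, the force, the opening and the grip force at its end, in the units of the state.
- state(): the state, without advancing time (a new reading comes with each control period).
- imaging.read_camera(name): name is "scene" or "top" or "wrist"; returns a dict with "color" (400x640x3 uint8, red, green, blue), "z_map" (400x640 float32, mm along the optical axis (not along the pixel's ray), 0 where there is no reading), "intrinsics" (3x3 intrinsics, pixels), "camera_from_world" (4x4, takes a point from world to camera coordinates). Camera axes: x right, y up, looking along -z (the intrinsics and any distortion apply to the point x, -y, -z); pixel columns grow to the right and rows downward; lengths in mm; the calibration is good to about 2 mm. A picture is of the moment at which its call begins.
- env.job_done(): hands the job in; it is judged then, once.
Trained networks look in the newest picture that a camera, given by its name, has taken for a name from the list of things; names that differ only in an ending like _2 or _b are one class to them, and where a whole thing is asked for, a point or a joint stands for the part that bears it (a point fixed in the world has none). Each returns a list of dicts, best first, with "confidence" (0 to 1); they miss things now and then, are a little off and sometimes report something else, mostly with a low value. They report only what shows in the picture. A call takes as long as a camera call. They do not tell look-alikes from the thing itself.
- spot_in(camera, target): "bbox" ([left, top, right, bottom] in pixels, round what is visible of it).
- mark_of(camera, target): "uv" ([column, row] in pixels: a listed point, or the origin of a listed thing).
The state is a dict: "t": time; "joints": joint angles; "qvel": joint speeds; "tau": joint torques, N m; "eef_pos": TCP position; "tcp_rot": TCP orientation; "ft_force": force on the tool from outside, world axes, zero at the start; "moment": the same for the moment, N m; "opening": opening from 0.0 (shut) to 1.0 (fully open); "grip_force": force on a finger pad.
Only numpy, scipy, OpenCV 4.12 (cv2) and the standard library are available. Lean on these libraries where they do the work, as an engineer would, in place of code of your own. Each camera call takes 0.05 s, during which the arm holds its last target. There are 200 camera calls.

## Working session

There is one attempt and no reset: what is moved stays moved. The work goes in short steps, Python scripts to look and compute and a tool call to move; the robot and the scene stay as the last step left them, time stands still between calls to the robot, and variables do not carry over. Pictures are saved under pics/ and viewed, at most 10 in all, crops included, and the job is handed in when it is done.

Besides the shell and the picture viewer there is one more tool, called after "Call:" in YAML: its name, and indented under it one key for each argument. step_arm: Moves the arm, as the interface text tells. Its arguments: {"type":"object","properties":{"increments":{"type":"array"},"fingers":{"type":"number"}},"required":["increments"]}

```bash
mkdir -p pics; cat > h.py <<'E'
import numpy as np, cv2
from cell import state, imaging, env, spot_in, mark_of
def cloud(d):
    K=np.array(d["intrinsics"]);T=np.linalg.inv(np.array(d["camera_from_world"]));z=d["z_map"].astype(float)
    v,u=np.mgrid[0:z.shape[0],0:z.shape[1]]
    P=np.stack([(u-K[0,2])/K[0,0]*z,-(v-K[1,2])/K[1,1]*z,-z],-1)
    W=P@T[:3,:3].T+T[:3,3]; W[z==0]=np.nan; return W
def pix2(d,uv,h):
    K=np.array(d["intrinsics"]);T=np.linalg.inv(np.array(d["camera_from_world"]))
    r=T[:3,:3]@np.array([(uv[0]-K[0,2])/K[0,0],-(uv[1]-K[1,2])/K[1,1],-1]);c=T[:3,3]
    return c+r*(h-c[2])/r[2]
def save(d,n,crop=None,s=1):
    im=d["color"][:,:,::-1]
    if crop: im=im[crop[1]:crop[3],crop[0]:crop[2]]
    cv2.imwrite("pics/"+n+".png",cv2.resize(im,None,fx=s,fy=s,interpolation=cv2.INTER_CUBIC))
E
python3 - <<'E'
from h import *
ims=[]
H=dict(loader=0,switch_pivot=56,roller=33,carriage=0,carriage_nose=16,stray_bottle=10,tip_box=0,tall_bottle=0,strip_vial=0,tube_rack=0)
for c in ["top","scene"]:
    d=imaging.read_camera(c);save(d,c+"0",s=1.25)
    np.savez(c+"0.npz",**d)
    for n,h in H.items():
        print(c,n,[(round(m["confidence"],2),np.round(m["uv"]).tolist(),np.round(pix2(d,m["uv"],h)[:2]).tolist()) for m in mark_of(c,n)[:4]])
print(state())
E
```

```text
top loader [(0.62, [336.0, 206.0], [506.0, -5.0])]
top switch_pivot [(0.88, [318.0, 181.0], [584.0, 53.0])]
top roller []
top carriage [(0.65, [238.0, 232.0], [416.0, 324.0])]
top carriage_nose [(0.78, [228.0, 204.0], [511.0, 353.0])]
top stray_bottle [(0.62, [280.0, 199.0], [529.0, 181.0]), (0.5, [282.0, 169.0], [629.0, 177.0]), (0.44, [334.0, 210.0], [491.0, -1.0])]
top tip_box [(0.83, [436.0, 227.0], [434.0, -342.0])]
top tall_bottle [(0.57, [371.0, 225.0], [441.0, -123.0])]
top strip_vial [(0.39, [295.0, 218.0], [466.0, 133.0])]
top tube_rack [(0.57, [224.0, 167.0], [639.0, 373.0]), (0.15, [334.0, 208.0], [496.0, -1.0])]
scene loader [(0.71, [325.0, 217.0], [502.0, 7.0]), (0.67, [286.0, 196.0], [652.0, 23.0])]
scene switch_pivot [(0.92, [286.0, 197.0], [595.0, 68.0])]
scene roller [(0.43, [313.0, 192.0], [576.0, -18.0])]
scene carriage [(0.9, [255.0, 289.0], [443.0, 304.0]), (0.28, [309.0, 192.0], [616.0, -42.0])]
scene carriage_nose [(0.94, [217.0, 284.0], [505.0, 365.0]), (0.41, [369.0, 203.0], [440.0, -109.0])]
scene stray_bottle [(0.79, [323.0, 216.0], [499.0, 17.0]), (0.61, 
[... 258 characters left out ...]
8.0])]
{'t': 1.1, 'joints': array([-1.38960215e+00,  4.90868967e-01,  1.55891056e+00,  1.11782096e-05,
        1.09172282e+00, -1.05618349e-01]), 'qvel': array([-1.41053584e-03,  9.57446979e-04, -2.05315724e-03,  1.10730214e-03,
       -8.19917705e-05, -1.36106854e-05]), 'tau': array([ 9.51682050e-04, -6.12481427e+01, -2.58429337e+01,  6.93758740e-02,
        4.46109998e-02,  7.38946824e-07]), 'eef_pos': array([ 176.82468712, -599.47077665,  214.67658853]), 'tcp_rot': array([ 3.14150180e+00, -3.44207653e-07,  2.86807373e-01]), 'ft_force': array([-0.83202624, -0.79230173, -0.30340189]), 'moment': array([-0.0169389 ,  0.0171253 , -0.04649725]), 'grip_force': 0.0, 'opening': 0.9970836866620528}
```

View pics/top0.png

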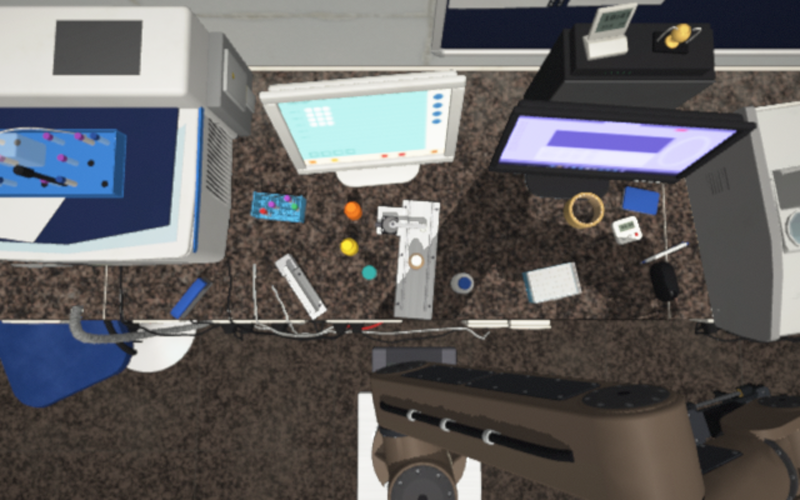

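View pics/scene0.png

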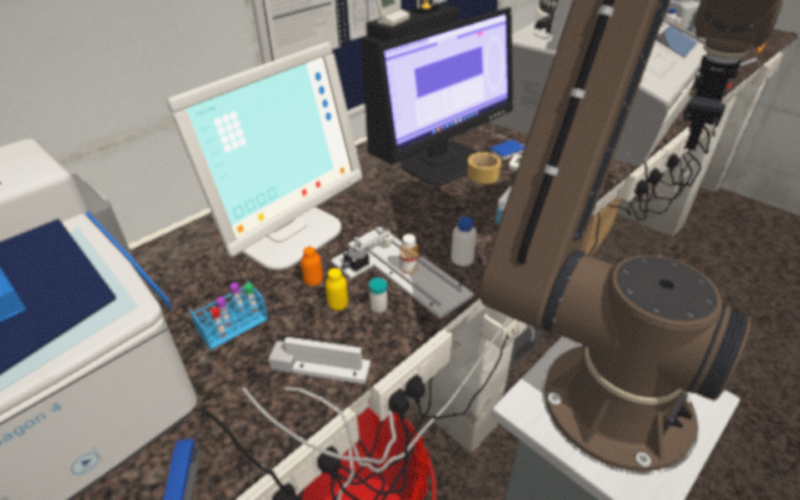

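The top picture shows the lane at about (416,260), with the white/amber bottle standing in it at (416,261), or (408,255) in scene. The orange bottle (353,211) and the yellow one (348,247) stand beside the lane and are excluded by colour. The grey carriage is at (300,285), with its nose to the upper left. Next I'll measure with depth and check a crop.

```bash
cat > m.py <<'E'
from h import *
d=dict(np.load("top0.npz"));W=cloud(d);X,Y,Z=W[...,0],W[...,1],W[...,2]
s=dict(np.load("scene0.npz"));S=cloud(s)
def rect(m,n,W=W):
    p=W[m][:,:2].astype(np.float32)
    r=cv2.minAreaRect(p);print(n,len(p),np.round(cv2.boxPoints(r)).tolist(),"mean",np.round(p.mean(0),1),"z",np.round(np.nanpercentile(W[m][:,2],[5,50,95]),1))
def box(W,x0,x1,y0,y1,z0,z1):
    return (W[...,0]>x0)&(W[...,0]<x1)&(W[...,1]>y0)&(W[...,1]<y1)&(W[...,2]>z0)&(W[...,2]<z1)
for nm,w in (("top",W),("scene",S)):
    for n,b in dict(table=(380,600,-320,-200,-20,20),plate=(330,680,-65,60,6,30),car=(330,540,240,400,6,90),rib=(330,540,240,400,56,90),nose=(330,540,240,400,26,40),bot=(440,560,-40,40,50,110),vial=(430,500,90,160,45,80),tall=(400,480,-160,-80,85,130)).items():
        try: rect(box(w,*b),nm+" "+n,w)
        except Exception as e: print(nm,n,"none")
save(d,"crop",(190,140,400,270),3.8)
E
python3 m.py
```

```text
top table 2124 [[380.0, -200.0], [381.0, -320.0], [600.0, -320.0], [600.0, -200.0]] mean [ 493.9 -255.6] z [-4.1  0.2  4.7]
top plate 2432 [[345.0, 57.0], [345.0, -64.0], [667.0, -63.0], [667.0, 57.0]] mean [500.6   2.5] z [ 6.8 10.5 20.4]
top car 811 [[342.0, 240.0], [538.0, 240.0], [538.0, 393.0], [342.0, 393.0]] mean [430.3 309.8] z [ 9.4 26.7 67.3]
top rib 182 [[360.0, 271.0], [368.0, 260.0], [483.0, 337.0], [475.0, 349.0]] mean [421.3 303.3] z [60.1 65.5 70.2]
top nose 184 [[351.0, 286.0], [375.0, 249.0], [517.0, 341.0], [493.0, 378.0]] mean [477.2 339.2] z [27.2 31.8 37.6]
top bot 139 [[475.0, 24.0], [475.0, -14.0], [514.0, -14.0], [513.0, 24.0]] mean [493.4   5.9] z [ 70.3  79.9 101.1]
top vial 101 [[450.0, 110.0], [482.0, 110.0], [482.0, 143.0], [450.0, 143.0]] mean [465.5 126.2] z [60.7 66.1 69.8]
top tall 138 [[406.0, -113.0], [435.0, -143.0], [465.0, -114.0], [436.0, -83.0]] mean [ 437.5 -111.7] z [ 85.5 107.7 113.7]
scene table 876 [[421.0, -200.0], [421.0, -320.0], [600.0, -320.0], [600.0, -200.0]] mean [ 522.2 -258.1] z [-0.6  2.2  5.1]
scene plate 2231 [[342.0, -34.0], [667.0, -58.0], [675.0, 52.0], [350.0, 76.0]] mean [475.1  13.2] z [ 9.1 12.4 22.5]
scene car 2072 [[332.0, 379.0], [349.0, 242.0], [547.0, 266.0], [530.0, 404.0]] mean [421.7 318.8] z [10.1 31.9 67.7]
scene rib 450 [[360.0, 274.0], [369.0, 261.0], [484.0, 340.0], [476.0, 352.0]] mean [419.5 307.7] z [56.9 66.  69.2]
scene nose 451 [[345.0, 303.0], [366.0, 264.0], [517.0, 344.0], [496.0, 383.0]] mean [450.6 333.5] z [27.1 33.4 38.8]
scene bot 278 [[465.0, 7.0], [492.0, -14.0], [517.0, 18.0], [490.0, 39.0]] mean [488.6  15.8] z [ 52.9  78.  100.4]
scene vial 191 [[440.0, 131.0], [465.0, 104.0], [491.0, 128.0], [466.0, 155.0]] mean [462.1 132.9] z [47.7 66.7 69.9]
scene tall 195 [[409.0, -120.0], [443.0, -137.0], [463.0, -99.0], [429.0, -81.0]] mean [ 434.2 -104.8] z [ 85.8 101.6 113.7]
```

View pics/crop.png

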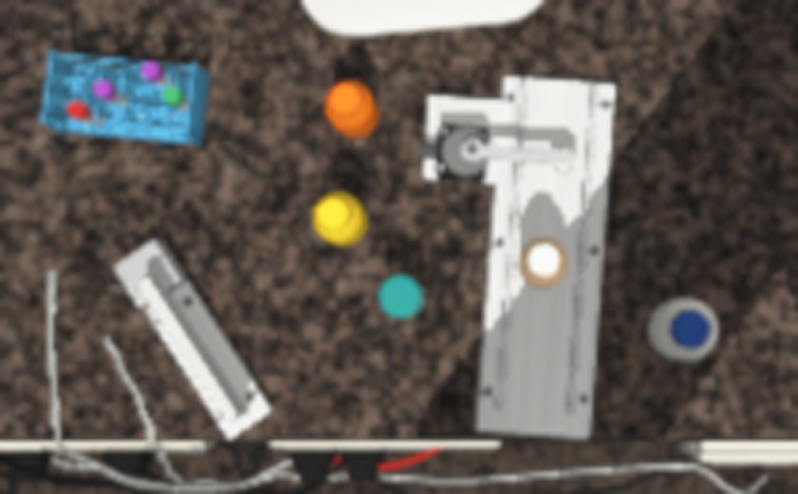

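The crop confirms it: the only bottle between the rails is the brown one with a white cap at (543,260). Orange (350,108) and yellow (340,218) are decoys. The carriage's steel nose is at the upper left (140,262).

Measured: bottle at about (494,6), carriage origin at about (430,310) with yaw 0.594. Both heights match the given sizes.

Call:
step_arm:
  increments:
    - {"slide": [0.475,-0.49,0],"roll": 0.15}
    - {"slide": [0.475,-0.49,0],"roll": 0.35}
    - {"slide": [0.475,-0.49,0],"roll": 0.35}
    - {"slide": [0.475,-0.49,0],"roll": 0.35}
    - {"slide": [0.475,-0.49,0],"roll": 0.35}
  fingers: 1.0

```text
t: 1.72
eef_pos: [322.6, -321.0, 214.9]
tcp_rot: [3.141, -0.001, -0.064]
ft_force: [0.7, -1.0, -0.0]
opening: 0.999
grip_force: 0.0
```

Call:
step_arm:
  increments:
    - {"slide": [0.15,-0.335,0],"roll": 0}
    - {"slide": [0.15,-0.335,0],"roll": 0}
    - {"slide": [0.15,-0.335,0],"roll": 0}
    - {"slide": [0.15,-0.335,0],"roll": 0}
    - {"slide": [0.15,-0.335,0],"roll": 0}

```text
t: 2.35
eef_pos: [468.2, -44.2, 214.9]
tcp_rot: [3.141, -0.001, -0.063]
ft_force: [0.6, -1.4, -0.2]
opening: 1.004
grip_force: 0.0
```

Call:
step_arm:
  increments:
    - {"slide": [0.03,-0.06,0],"roll": 0}
    - {"slide": [0.03,-0.06,0],"roll": 0}
    - {"slide": [0.03,-0.06,0],"roll": 0}

```text
t: 2.72
eef_pos: [500.9, 11.9, 214.4]
tcp_rot: [3.141, 0.0, -0.062]
ft_force: [0.0, -1.1, -0.4]
opening: 1.001
grip_force: 0.0
```

```bash
cat > w.py <<'E'
import sys
from h import *
d=imaging.read_camera("wrist");save(d,sys.argv[1],s=1.2);np.savez("w.npz",**d)
W=cloud(d)
print(np.round(state()["eef_pos"],1),np.round(state()["tcp_rot"],3))
def box(x0,x1,y0,y1,z0,z1):
    return W[(W[...,0]>x0)&(W[...,0]<x1)&(W[...,1]>y0)&(W[...,1]<y1)&(W[...,2]>z0)&(W[...,2]<z1)]
b=box(440,560,-50,60,50,110)
if len(b):
    print("bottle rect",cv2.minAreaRect(b[:,:2].astype(np.float32)),"top",np.percentile(b[:,2],98))
    c=b[b[:,2]>88]; print("cap",c[:,:2].min(0),c[:,:2].max(0))
for n in ["loader","switch_pivot","roller","stray_bottle"]:
    print(n,[(round(m["confidence"],2),np.round(m["uv"]).tolist(),np.round(pix2(d,m["uv"],dict(loader=0,switch_pivot=56,roller=33,stray_bottle=10)[n])[:2]).tolist()) for m in mark_of("wrist",n)[:2]])
# plate edges: per-x slices of points at plate/rail height
for x0 in range(360,670,20):
    p=box(x0,x0+20,-75,75,6,28)
    r=p[p[:,2]>15.5]
    if len(p)>50: print(x0+10,"y",np.round(np.percentile(p[:,1],[1,99])),"rail",np.round([np.median(r[r[:,1]<5][:,1]),np.median(r[r[:,1]>5][:,1])],1) if len(r)>20 else "")
E
python3 w.py w1
```

```text
[500.7  11.3 214.5] [ 3.141  0.    -0.063]
bottle rect ((494.2050476074219, 9.24245834350586), (40.54707717895508, 40.61573028564453), 42.25855255126953) top 99.06139537076221
cap [480.94721041  -3.37553682] [506.10963095  21.9417    ]
loader [(0.72, [327.0, 168.0], [511.0, 5.0]), (0.56, [625.0, 214.0], [434.0, -345.0])]
switch_pivot [(0.9, [255.0, 101.0], [587.0, 69.0])]
roller [(0.52, [339.0, 100.0], [583.0, -10.0])]
stray_bottle [(0.8, [160.0, 70.0], [627.0, 172.0]), (0.65, [173.0, 161.0], [532.0, 176.0])]
390 y [-35.  62.] rail [-16.8  45. ]
410 y [-36.  62.] rail [-18.   43.9]
430 y [-38.  60.] rail [-19.7  42.1]
450 y [-39.  59.] rail [-21.   40.7]
470 y [-41.  57.] rail [-22.8  39. ]
490 y [-43.  55.] rail [-24.4  37.5]
510 y [-44.  54.] rail [-25.2  35. ]
530 y [-45.  52.] rail [-27.4  34.4]
550 y [-47.  50.] rail [-29.   32.6]
570 y [-48.  58.] rail [-30.7  31.5]
590 y [-51.  56.] rail [-32.1  29.6]
610 y [-51.  70.] rail [-33.8  27.9]
630 y [-53.  74.] rail [-35.4  26.2]
650 y [-54.  64.] rail [-36.5  25.1]
```

View pics/w1.png

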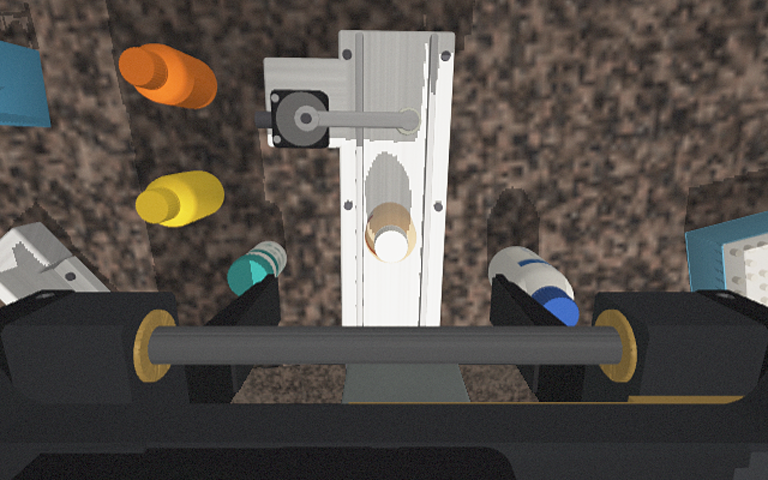

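The wrist picture shows the bottle at (390,240), the roller arm at (350,120), the lane straight, and nothing under the fingers. The lane centre line is y = 5 − 0.078·(x−510), with yaw about −0.078. The loader origin is about (508,5).

Call:
step_arm:
  increments:
    - {"slide": [-0.007,0.003,0.06],"roll": 0}
    - {"slide": [-0.007,0.003,0.12],"roll": 0}
    - {"slide": [-0.007,0.003,0.165],"roll": 0}
    - {"slide": [-0.007,0.003,0.18],"roll": 0}
    - {"slide": [-0.007,0.003,0.18],"roll": 0}

```text
t: 3.6
eef_pos: [494.1, 8.9, 34.7]
tcp_rot: [3.142, 0.001, -0.064]
ft_force: [-0.0, -0.0, 0.9]
opening: 0.998
grip_force: 0.0
```

Call:
step_arm:
  increments:
    - {"slide": [0,0,0],"roll": 0}
    - {"slide": [0,0,0],"roll": 0}
    - {"slide": [0,0,0],"roll": 0}
    - {"slide": [0,0,0],"roll": 0}
    - {"slide": [0,0,0],"roll": 0}
  fingers: 0.3

```text
t: 4.22
eef_pos: [494.0, 9.3, 34.7]
tcp_rot: [3.141, -0.0, -0.063]
ft_force: [-0.5, 0.6, -0.3]
opening: 0.529
grip_force: 0.0
```

Call:
step_arm:
  increments:
    - {"slide": [0,0,0],"roll": 0}
    - {"slide": [0,0,0],"roll": 0}
    - {"slide": [0,0,0],"roll": 0}
    - {"slide": [0,0,0],"roll": 0}
  fingers: 0.3

```text
t: 4.72
eef_pos: [494.0, 9.2, 34.6]
tcp_rot: [3.141, -0.0, -0.063]
ft_force: [-0.3, 0.1, 1.0]
opening: 0.441
grip_force: 30.0
```

Call:
step_arm:
  increments:
    - {"slide": [0,0,-0.02],"roll": 0}
    - {"slide": [0,0,-0.06],"roll": 0}
    - {"slide": [0,0,-0.11],"roll": 0}
    - {"slide": [0,0,-0.13],"roll": 0}
    - {"slide": [0,0,-0.13],"roll": 0}

```text
t: 5.35
eef_pos: [494.4, 9.3, 165.6]
tcp_rot: [3.141, -0.003, -0.063]
ft_force: [-0.1, -0.5, -1.9]
opening: 0.439
grip_force: 30.0
```

```bash
python3 - <<'E'
from h import *
for c in("top0.npz","w.npz"):
    W=cloud(dict(np.load(c)))
    m=(W[...,0]>440)&(W[...,0]<720)&(W[...,1]>-330)&(W[...,1]<-60)&(W[...,2]>14)&(W[...,2]<500)
    p=W[m]
    H,_,_=np.histogram2d(p[:,0],p[:,1],bins=[range(440,721,20),range(-330,-59,30)]);print(c);print(H.astype(int))
E
```

```text
top0.npz
[[66 66  0  0  0  0 23 65  8]
 [44 21  0  0  0  0  0  6  0]
 [ 0  0  0  0  0  0  0  0  0]
 [ 0  0  0  0  0  0  0  0  0]
 [ 0  0  0  0  0  0  0  0  0]
 [ 0  0  0  0  0  0  0  0  0]
 [ 0  0  0  0  0  0  0  0  0]
 [ 0  0  0  0  0  0  0  0  0]
 [ 0  0  0  0  0  0  0  0  0]
 [ 0  0  0  0  0  0  0  0  0]
 [ 0  0  0  0  0  0  0  0  0]
 [ 3  0  0  0  0  0  0  0  0]
 [24  1  0  0  0  0  0  0  0]
 [82 64 59 50 45 12  0  0  0]]
w.npz
[[   0 1064    0    0    0    0  214 1278  140]
 [ 374  797    0    0    0    0    6  394    0]
 [   0    0    0    0    0    0    0    0    0]
 [   0    0    0    0    0    0    0    0   38]
 [   0    0    0    0    0    0    0    0  986]
 [   0    0    0    0    0    0    0    0    0]
 [   0    0    0    0    0    0    0    0    0]
 [   0    0    0    0    0    0    0    0    0]
 [   0    0    0    0    0    0    0    0    0]
 [   0    0    0    0    0    0    0    0    0]
 [   0    0    0    0    0    0    0    0    0]
 [   0    0    0    0    0    0    0    0    0]
 [   0    0    0    0    0    0    0    0    0]
 [   0    0    0    0    0    0    0    0    0]]
```

Call:
step_arm:
  increments:
    - {"slide": [0.02,0.06,0],"roll": 0}
    - {"slide": [0.04,0.115,0],"roll": 0}
    - {"slide": [0.06,0.17,0],"roll": 0}
    - {"slide": [0.07,0.205,0],"roll": 0}
    - {"slide": [0.07,0.205,0],"roll": 0}

```text
t: 5.98
eef_pos: [550.5, -201.7, 162.4]
tcp_rot: [-3.141, 0.002, -0.066]
ft_force: [0.5, 0.4, -2.1]
opening: 0.441
grip_force: 30.0
```

Call:
step_arm:
  increments:
    - {"slide": [0,0,0.05],"roll": 0}
    - {"slide": [0,0,0.1],"roll": 0}
    - {"slide": [0,0,0.127],"roll": 0}
    - {"slide": [0,0,0.135],"roll": 0}
    - {"slide": [0,0,0.137],"roll": 0}

```text
t: 6.6
eef_pos: [550.8, -199.2, 27.5]
tcp_rot: [-3.141, 0.001, -0.063]
ft_force: [-0.0, -0.5, -1.0]
opening: 0.44
grip_force: 30.0
```

Call:
step_arm:
  increments:
    - {"slide": [0,0,0.002],"roll": 0}
    - {"slide": [0,0,0.003],"roll": 0}
    - {"slide": [0,0,0.003],"roll": 0}

```text
t: 6.98
eef_pos: [551.1, -199.8, 25.1]
tcp_rot: [3.141, -0.001, -0.063]
ft_force: [0.3, -0.6, -1.6]
opening: 0.444
grip_force: 30.0
```

Call:
step_arm:
  increments:
    - {"slide": [0,0,0.001],"roll": 0}
    - {"slide": [0,0,0.001],"roll": 0}

```text
t: 7.22
eef_pos: [551.1, -199.9, 24.6]
tcp_rot: [3.141, -0.001, -0.063]
ft_force: [-1.9, 0.5, 8.8]
opening: 0.438
grip_force: 30.0
```

Call:
step_arm:
  increments:
    - {"slide": [0,0,0],"roll": 0}
    - {"slide": [0,0,0],"roll": 0}
    - {"slide": [0,0,0],"roll": 0}
    - {"slide": [0,0,0],"roll": 0}
    - {"slide": [0,0,0],"roll": 0}
  fingers: 0.9

```text
t: 7.85
eef_pos: [550.9, -199.8, 23.5]
tcp_rot: [3.142, 0.0, -0.063]
ft_force: [0.4, -0.1, 0.1]
opening: 0.878
grip_force: 0.0
```

Call:
step_arm:
  increments:
    - {"slide": [0,0,-0.03],"roll": 0}
    - {"slide": [0,0,-0.09],"roll": 0}
    - {"slide": [0,0,-0.15],"roll": 0}
    - {"slide": [0,0,-0.2],"roll": 0}
    - {"slide": [0,0,-0.2],"roll": 0}

```text
t: 8.48
eef_pos: [552.1, -200.2, 227.5]
tcp_rot: [3.139, -0.006, -0.063]
ft_force: [1.3, -0.3, 0.2]
opening: 0.898
grip_force: 0.0
```

Call:
step_arm:
  increments:
    - {"slide": [-0.129,-0.52,0],"roll": -0.18}
    - {"slide": [-0.129,-0.52,0],"roll": -0.36}
    - {"slide": [-0.129,-0.52,0],"roll": -0.52}
    - {"slide": [-0.129,-0.52,0],"roll": -0.657}
    - {"slide": [-0.129,-0.52,0],"roll": -0.657}

```text
t: 9.1
eef_pos: [493.9, 109.5, 222.5]
tcp_rot: [-3.141, 0.001, 0.595]
ft_force: [-0.5, -0.6, 0.4]
opening: 0.902
grip_force: 0.0
```

```bash
cat > g.py <<'E'
# usage: g.py x y z yaw -> tool slide
import sys
from h import *
s=state();p=s["eef_pos"];a=s["tcp_rot"][2];t=list(map(float,sys.argv[1:5]))
d=np.array(t[:3])-p;c,q=np.cos(a),np.sin(a)
print("at",np.round(p,1),np.round(s["tcp_rot"],3),"slide mm",np.round([c*d[0]+q*d[1],q*d[0]-c*d[1],-d[2]],1),"roll",round(a-t[3],3))
E
python3 g.py 456 327 215 0.594
```

```text
at [493.9 109.5 222.5] [-3.141e+00  1.000e-03  5.950e-01] slide mm [  90.6 -201.4    7.5] roll 0.001
```

Call:
step_arm:
  increments:
    - {"slide": [0.09,-0.2,0.007],"roll": 0}
    - {"slide": [0.09,-0.2,0.007],"roll": 0}
    - {"slide": [0.09,-0.2,0.007],"roll": 0}
    - {"slide": [0.09,-0.2,0.007],"roll": 0}
    - {"slide": [0.09,-0.2,0.007],"roll": 0}
  fingers: 0.7

```text
t: 9.72
eef_pos: [456.5, 325.4, 215.0]
tcp_rot: [-3.141, 0.002, 0.597]
ft_force: [0.3, -0.7, -0.0]
opening: 0.699
grip_force: 0.0
```

```bash
python3 - <<'E'
from h import *
d=imaging.read_camera("wrist");W=cloud(d);save(d,"w2",s=1.2)
def box(z0,z1):
    m=(W[...,0]>330)&(W[...,0]<540)&(W[...,1]>240)&(W[...,1]<400)&(W[...,2]>z0)&(W[...,2]<z1);return W[m]
for z0,z1 in((60,72),(27,37)):
    p=box(z0,z1)[:,:2].astype(np.float32);print(len(p),cv2.minAreaRect(p) if len(p) else'',np.round(cv2.boxPoints(cv2.minAreaRect(p))).tolist())
print([(m["confidence"],pix2(d,m["uv"],16)[:2]) for m in mark_of("wrist","carriage_nose")],[(m["confidence"],pix2(d,m["uv"],0)[:2]) for m in mark_of("wrist","carriage")])
E
python3 g.py 456 327 50 0.594
```

```text
1361 ((429.8577880859375, 314.6221618652344), (116.779296875, 11.53418254852295), 34.21555709838867) [[378.0, 287.0], [385.0, 277.0], [481.0, 343.0], [475.0, 352.0]]
1604 ((484.88848876953125, 351.70794677734375), (43.34657669067383, 43.43361282348633), 33.2840461730957) [[455.0, 358.0], [479.0, 322.0], [515.0, 345.0], [491.0, 382.0]]
[(0.59, array([506.20148568, 363.66817313]))] [(0.68, array([425.26692076, 311.61605009]))]
at [457.6 323.  215.9] [3.141e+00 1.000e-03 5.930e-01] slide mm [  0.9  -4.3 165.9] roll -0.001
```

View pics/w2.png

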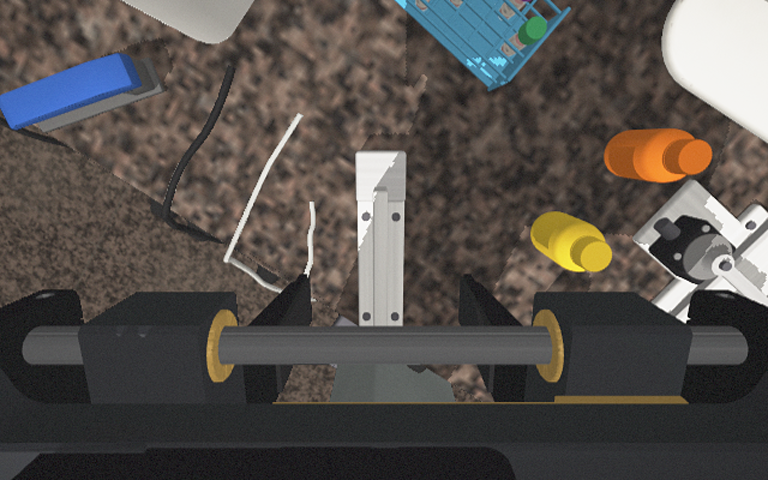

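The picture shows the carriage at (380,240), with its nose block at (380,175) pointing away and clear space on both sides. From this closer view the origin is (428,314). I'll grip at carriage x = 31, which is (454,331).

Call:
step_arm:
  increments:
    - {"slide": [0.001,-0.007,0.06],"roll": 0.003}
    - {"slide": [0.001,-0.007,0.12],"roll": 0.003}
    - {"slide": [0.001,-0.007,0.165],"roll": 0.003}
    - {"slide": [0.001,-0.007,0.179],"roll": 0.003}
    - {"slide": [0.001,-0.007,0.179],"roll": 0.003}
  fingers: 0.5

```text
t: 10.5
eef_pos: [455.0, 329.6, 37.8]
tcp_rot: [3.142, 0.001, 0.59]
ft_force: [0.9, -0.9, 0.5]
opening: 0.499
grip_force: 0.0
```

Call:
step_arm:
  increments:
    - {"slide": [0,0,0],"roll": 0}
    - {"slide": [0,0,0],"roll": 0}
    - {"slide": [0,0,0],"roll": 0}
    - {"slide": [0,0,0],"roll": 0}
    - {"slide": [0,0,0],"roll": 0}
  fingers: 0.05

```text
t: 11.12
eef_pos: [454.7, 330.2, 37.8]
tcp_rot: [3.141, -0.0, 0.591]
ft_force: [-0.3, -1.8, 3.9]
opening: 0.127
grip_force: 30.0
```

```bash
python3 -c "
from h import *
s=state();print(s['eef_pos'],s['tcp_rot'],s['ft_force'],s['moment'],s['opening'],s['grip_force'])"
```

```text
[454.70978109 330.18660001  37.8306015 ] [ 3.14136362e+00 -3.19152732e-04  5.90968706e-01] [-0.33817124 -1.78293676  3.87233846] [-0.23777386 -0.03892678  0.08960314] 0.12723982971113867 29.998150169849396
```

Call:
step_arm:
  increments:
    - {"slide": [0,0,-0.002],"roll": 0}
    - {"slide": [0,0,-0.005],"roll": 0}
    - {"slide": [0,0,-0.008],"roll": 0}
    - {"slide": [0,0,-0.008],"roll": 0}
    - {"slide": [0,0,-0.008],"roll": 0}

```text
t: 11.75
eef_pos: [454.5, 330.2, 45.5]
tcp_rot: [3.142, 0.0, 0.591]
ft_force: [-1.5, -0.2, -5.1]
opening: 0.125
grip_force: 30.0
```

```bash
cat > mo.py <<'E'
from h import *
F=[];M=[]
for i in range(5):
    d=imaging.read_camera("wrist");s=state();F.append(s['ft_force']);M.append(s['moment'])
F=np.mean(F,0);M=np.mean(M,0);a=s['tcp_rot'][2];ax=np.array([np.cos(a),np.sin(a)])
perp=np.array([-np.sin(a),np.cos(a)])
print(np.round(F,2),np.round(M,4),s['eef_pos'],"moment about lateral",M[:2]@perp,"lever mm",-1000*(M[:2]@perp)/F[2])
W=cloud(d);e=s['eef_pos']
R=W-e;u=R[...,0]*ax[0]+R[...,1]*ax[1];v=R[...,0]*perp[0]+R[...,1]*perp[1]
for n,v0,z0,z1 in(("block",20,15,60),("rib",5,45,110)):
    m=(abs(v)<v0)&(u>10)&(u<65)&(W[...,2]>z0)&(W[...,2]<z1)
    uu,zz=u[m],W[...,2][m]
    for a0 in range(10,65,5):
        k=(uu>=a0)&(uu<a0+5)
        if k.sum()>5: print(n,a0,k.sum(),np.round(np.median(zz[k]),1),end="; ")
    print()
E
python3 mo.py
```

```text
[-0.   -0.16 -5.25] [ 0.0108 -0.0471  0.006 ] [454.58533986 330.15534064  45.51940545] moment about lateral -0.04513105289880328 lever mm -8.596236183042365
block 10 154 53.4; block 15 363 38.9; block 20 443 39.1; block 25 750 39.4; block 30 672 39.2; block 35 717 39.1; block 40 704 39.2; block 45 751 39.1; block 50 707 39.1; block 55 731 38.3; 
rib 10 217 73.1; rib 15 224 73.2; rib 20 229 73.1; rib 25 439 68.2;
```

The carriage hangs level: the block top is flat at z = 39.1 over its whole length. It weighs 0.54 kg, and the balance point is about 9 mm from the grip, which is good. Next I'll carry it to the lane.

Call:
step_arm:
  increments:
    - {"slide": [0,0,-0.015],"roll": 0}
    - {"slide": [0,0,-0.045],"roll": 0}
    - {"slide": [0,0,-0.08],"roll": 0}
    - {"slide": [0,0,-0.11],"roll": 0}
    - {"slide": [0,0,-0.125],"roll": 0}

```text
t: 12.62
eef_pos: [454.8, 330.4, 172.9]
tcp_rot: [3.141, -0.003, 0.591]
ft_force: [-0.5, -0.5, -4.8]
opening: 0.123
grip_force: 30.0
```

```bash
python3 g.py 489 7 170 -0.078
```

```text
at [454.8 330.4 172.9] [ 3.141e+00 -3.000e-03  5.910e-01] slide mm [-151.8  287.6    2.9] roll 0.669
```

Call:
step_arm:
  increments:
    - {"slide": [-0.01,0.018,0],"roll": 0.05}
    - {"slide": [-0.03,0.057,0],"roll": 0.15}
    - {"slide": [-0.053,0.1,0],"roll": 0.27}
    - {"slide": [-0.077,0.147,0],"roll": 0.39}
    - {"slide": [-0.101,0.192,0],"roll": 0.5}

```text
t: 13.25
eef_pos: [476.9, 112.0, 169.7]
tcp_rot: [3.141, 0.002, 0.085]
ft_force: [1.3, 0.6, -4.0]
opening: 0.124
grip_force: 30.0
```

```bash
python3 g.py 489 7 170 -0.078
```

```text
at [476.9 112.  169.7] [3.141e+00 2.000e-03 8.500e-02] slide mm [  3.2 105.7  -0.3] roll 0.163
```

Call:
step_arm:
  increments:
    - {"slide": [0.001,0.04,0],"roll": 0.07}
    - {"slide": [0.002,0.075,0],"roll": 0.13}
    - {"slide": [0.003,0.098,0],"roll": 0.163}
    - {"slide": [0.003,0.106,0],"roll": 0.163}
    - {"slide": [0.003,0.106,0],"roll": 0.163}

```text
t: 13.88
eef_pos: [489.7, 8.9, 170.1]
tcp_rot: [-3.142, 0.001, -0.073]
ft_force: [-0.4, -0.3, -4.4]
opening: 0.123
grip_force: 30.0
```

```bash
python3 mo.py; cat > l.py <<'E'
from h import *
d=imaging.read_camera("wrist");W=cloud(d);s=state()
H=dict(loader=0,switch_pivot=56,roller=33,carriage_nose=16)
print(s["eef_pos"],s["tcp_rot"][2])
for n in("switch_pivot","roller"):
    print(n,[(round(m["confidence"],2),np.round(m["uv"]).tolist(),np.round(pix2(d,m["uv"],H[n])[:2],1).tolist()) for m in mark_of("wrist",n)[:1]])
def box(x0,x1,y0,y1,z0,z1):
    m=(W[...,0]>x0)&(W[...,0]<x1)&(W[...,1]>y0)&(W[...,1]<y1)&(W[...,2]>z0)&(W[...,2]<z1);return W[m]
p=box(600,700,-50,30,5,26);print("plate end x",np.percentile(p[:,0],[97,99,99.8]))
h=box(540,640,45,100,37,45)[:,:2].astype(np.float32)
if len(h): print("housing",cv2.minAreaRect(h))
a=box(540,680,-40,45,46,60)[:,:2].astype(np.float32)
if len(a)>50: print("arm",len(a),cv2.minAreaRect(a))
for x0 in range(540,660,20):
    p=box(x0,x0+20,-45,45,15.5,26)
    l,r=p[p[:,1]<0],p[p[:,1]>0]
    if len(l)>10 and len(r)>10: print(x0+10,np.round([np.median(l[:,1]),np.median(r[:,1])],1))
save(d,"l%d"%(s["t"]*100),s=1.2)
E
python3 l.py
```

```text
[ 0.3   0.32 -4.72] [ 0.046  -0.0192 -0.0168] [490.0799691    9.84735084 170.5624849 ] moment about lateral -0.01588810904689685 lever mm -3.363062144476814


[490.14743498   9.77283097 170.59373428] -0.07119715102392288
switch_pivot [(0.71, [239.0, 82.0], [588.8, 69.1])]
roller [(0.72, [336.0, 88.0], [580.8, -8.7])]
plate end x [654.97430379 656.87258511 658.51588029]
housing ((589.88134765625, 77.63240051269531), (45.89715576171875, 45.99485778808594), 85.68550872802734)
arm 1265 ((583.943115234375, 13.238109588623047), (64.22796630859375, 15.313455581665039), 87.33477783203125)
550 [-29.1  32.4]
570 [-30.7  31.2]
590 [-32.3  29.3]
610 [-33.9  27.8]
630 [-35.4  26.5]
650 [-36.9  24.9]
```

Call:
step_arm:
  increments:
    - {"slide": [-0.001,0.003,0.03],"roll": 0.006}
    - {"slide": [-0.001,0.003,0.06],"roll": 0.006}
    - {"slide": [-0.001,0.003,0.085],"roll": 0.006}
    - {"slide": [-0.001,0.003,0.096],"roll": 0.006}
    - {"slide": [-0.001,0.003,0.096],"roll": 0.006}

```text
t: 14.9
eef_pos: [489.0, 6.4, 74.4]
tcp_rot: [3.142, 0.001, -0.078]
ft_force: [-0.4, -0.0, -5.4]
opening: 0.122
grip_force: 30.0
```

```bash
python3 g.py 489 6.7 47.8 -0.078;python3 l.py; ls pics
```

```text
at [489.    6.4  74.4] [ 3.142e+00  1.000e-03 -7.800e-02] slide mm [-0.  -0.3 26.6] roll -0.0
[489.34421195   6.3107649   74.99446729] -0.07802929763234756
switch_pivot [(0.84, [188.0, 67.0], [586.8, 68.9])]
roller [(0.84, [340.0, 64.0], [585.0, -11.6])]
plate end x [626.11043428 627.28198063 628.33986032]
housing ((589.7659912109375, 77.09492492675781), (45.69633865356445, 44.9737663269043), 85.50404357910156)
arm 3111 ((568.4784545898438, 13.431058883666992), (64.62212371826172, 46.23835754394531), 88.11433410644531)
550 [-29.3  32.5]
570 [-30.7  30.7]
590 [-32.4  29.3]
610 [-33.9  27.6]
630 [-34.2  26.7]
crop.png
l1417.png
l1495.png
scene0.png
top0.png
w1.png
w2.png
```

View pics/l1495.png

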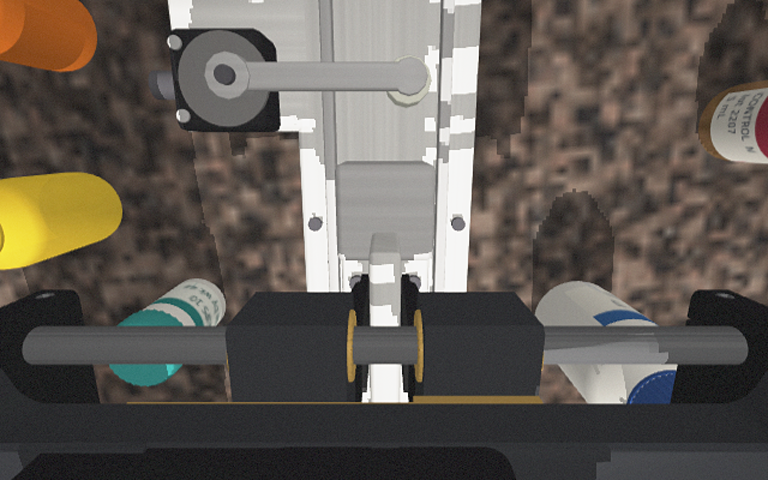

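The nose block (340–435, row 200) is centred between the rails, well short of the roller (408,90). The bottle stands off to the right at (740,120). Lowering now.

Call:
step_arm:
  increments:
    - {"slide": [0,0,0.01],"roll": 0}
    - {"slide": [0,0,0.02],"roll": 0}
    - {"slide": [0,0,0.025],"roll": 0}
    - {"slide": [0,0,0.0255],"roll": 0}
    - {"slide": [0,0,0.0255],"roll": 0}

```text
t: 15.68
eef_pos: [489.1, 6.2, 49.1]
tcp_rot: [3.142, -0.0, -0.078]
ft_force: [0.4, 0.0, -5.4]
opening: 0.122
grip_force: 30.0
```

Call:
step_arm:
  increments:
    - {"slide": [0,0,0.0005],"roll": 0}
    - {"slide": [0,0,0.001],"roll": 0}
    - {"slide": [0,0,0.001],"roll": 0}

```text
t: 16.05
eef_pos: [489.0, 6.3, 48.2]
tcp_rot: [3.141, -0.0, -0.078]
ft_force: [-0.1, -0.4, -5.6]
opening: 0.124
grip_force: 30.0
```

Call:
step_arm:
  increments:
    - {"slide": [0,0,0.0005],"roll": 0}
    - {"slide": [0,0,0.001],"roll": 0}
    - {"slide": [0,0,0.001],"roll": 0}

```text
t: 16.42
eef_pos: [489.1, 6.2, 47.8]
tcp_rot: [3.141, -0.001, -0.078]
ft_force: [-3.1, 0.9, 7.9]
opening: 0.124
grip_force: 30.0
```

Call:
step_arm:
  increments:
    - {"slide": [0,0,0],"roll": 0}
    - {"slide": [0,0,0],"roll": 0}
    - {"slide": [0,0,0],"roll": 0}
  fingers: 0.25

```text
t: 16.8
eef_pos: [489.1, 6.2, 47.1]
tcp_rot: [3.142, -0.0, -0.078]
ft_force: [0.1, 0.6, 0.4]
opening: 0.247
grip_force: 0.0
```

Call:
step_arm:
  increments:
    - {"slide": [0,0,0],"roll": 0}
    - {"slide": [0,0,0],"roll": 0}
    - {"slide": [0,0,0],"roll": 0}
    - {"slide": [0,0,0],"roll": 0}
  fingers: 0.05

```text
t: 17.3
eef_pos: [489.0, 6.2, 47.1]
tcp_rot: [3.141, -0.0, -0.078]
ft_force: [-0.3, -0.8, -1.4]
opening: 0.127
grip_force: 30.0
```

Call:
step_arm:
  increments:
    - {"slide": [0.01,0,0],"roll": 0}
    - {"slide": [0.02,0,0],"roll": 0}
    - {"slide": [0.03,0,0],"roll": 0}
    - {"slide": [0.04,0,0],"roll": 0}
    - {"slide": [0.04,0,0],"roll": 0}

```text
t: 17.92
eef_pos: [530.4, 3.0, 47.1]
tcp_rot: [3.141, -0.002, -0.078]
ft_force: [2.5, -0.1, -1.0]
opening: 0.124
grip_force: 30.0
```

```bash
python3 l.py
```

```text
[529.92089537   2.9908444   47.06155256] -0.07829734138301947
switch_pivot [(0.63, [175.0, 150.0], [587.7, 68.6])]
roller [(0.95, [337.0, 114.0], [598.4, -10.5])]
plate end x [656.18030438 658.37376657 660.03705022]
housing ((589.7394409179688, 76.87477111816406), (46.48757553100586, 45.88420104980469), 85.56307983398438)
arm 3812 ((573.4133911132812, 13.745771408081055), (63.38423156738281, 65.96780395507812), 88.80721282958984)
550 [-29.1  31.8]
570 [-30.7  30.8]
590 [-32.2  29.1]
610 [-33.8  27.6]
630 [-35.5  26. ]
650 [-36.6  24.6]
```

Call:
step_arm:
  increments:
    - {"slide": [0.008,0,0],"roll": 0}
    - {"slide": [0.016,0,0],"roll": 0}
    - {"slide": [0.023,0,0],"roll": 0}
    - {"slide": [0.027,0,0],"roll": 0}
    - {"slide": [0.027,0,0],"roll": 0}

```text
t: 18.7
eef_pos: [556.4, 1.0, 47.1]
tcp_rot: [3.141, -0.001, -0.078]
ft_force: [-0.2, 0.0, 0.6]
opening: 0.125
grip_force: 30.0
```

```bash
python3 l.py; cat > arm.py <<'E'
from h import *
# arm angle from roller / pivot marks and from arm-top depth points
for c in("wrist","top","scene"):
    d=imaging.read_camera(c);W=cloud(d)
    for n,h in(("switch_pivot",56),("roller",33),("carriage_nose",26)):
        print(c,n,[(round(m["confidence"],2),np.round(pix2(d,m["uv"],h)[:2],1).tolist()) for m in mark_of(c,n)[:2]])
    m=(W[...,2]>47)&(W[...,2]<60)&(W[...,0]>583)&(W[...,0]<660)&(W[...,1]>-15)&(W[...,1]<50)
    p=W[m][:,:2].astype(np.float32)
    if len(p)>20:
        v=cv2.fitLine(p,cv2.DIST_HUBER,0,0.01,0.01).ravel();a=np.degrees(np.arctan2(-v[1],v[0]))%180
        print(c,len(p),"arm angle deg",90-a+np.degrees(-0.078)*-1*-1, "mean",v[2:])
E
python3 arm.py
```

```text
[556.35834712   0.97676546  47.07832231] -0.07820795956679838
switch_pivot [(0.83, [177.0, 204.0], [587.9, 70.3])]
roller [(0.66, [318.0, 113.0], [625.7, -2.6])]
plate end x [657.27613735 658.95972855 660.25737699]
housing ((590.3160400390625, 76.705322265625), (46.717411041259766, 45.345428466796875), 85.40528106689453)
arm 3617 ((598.5027465820312, 17.105266571044922), (68.60334777832031, 55.826236724853516), 0.5653050541877747)
550 [-26.5  29.4]
570 [-29.1  28.3]
590 [-32.3  29.1]
610 [-33.6  27.7]
630 [-35.5  26. ]
650 [-36.5  24.7]
wrist switch_pivot [(0.79, [588.1, 68.3])]
wrist roller [(0.65, [625.2, -2.6])]
wrist carriage_nose []
wrist 3734 arm angle deg 22.714412321758875 mean [613.66815   19.277506]
top switch_pivot [(0.73, [462.5, 130.0])]
top roller []
top carriage_nose []
scene switch_pivot [(0.72, [593.9, 73.6])]
scene roller []
scene carriage_nose [(0.6, [622.5, -16.8])]
scene 32 arm angle deg 15.089515318585047 mean [605.5387   34.11933]
```

Two independent readings agree: about 32° from the marks and 33° from the travel. A further 7 mm brings it to about 40°.

Call:
step_arm:
  increments:
    - {"slide": [0.003,0,0],"roll": 0}
    - {"slide": [0.006,0,0],"roll": 0}
    - {"slide": [0.0075,0,0],"roll": 0}
    - {"slide": [0.0075,0,0],"roll": 0}

```text
t: 19.95
eef_pos: [563.4, 0.5, 47.1]
tcp_rot: [3.142, -0.0, -0.078]
ft_force: [-2.7, 0.7, -0.3]
opening: 0.125
grip_force: 30.0
```

Call:
step_arm:
  increments:
    - {"slide": [0,0,0],"roll": 0}
    - {"slide": [0,0,0],"roll": 0}
    - {"slide": [0,0,0],"roll": 0}
    - {"slide": [0,0,0],"roll": 0}
  fingers: 0.3

```text
t: 20.45
eef_pos: [563.4, 0.4, 47.1]
tcp_rot: [3.141, -0.0, -0.078]
ft_force: [0.7, 0.1, 0.0]
opening: 0.303
grip_force: 0.0
```

```bash
python3 arm.py | grep -v top
```

```text
wrist switch_pivot [(0.62, [589.5, 68.3])]
wrist roller [(0.72, [632.4, 1.4])]
wrist carriage_nose [(0.79, [622.8, -3.2]), (0.21, [539.6, 4.0])]
wrist 3655 arm angle deg 29.011516203594812 mean [619.1517    21.470005]
scene switch_pivot [(0.6, [595.2, 73.6])]
scene roller []
scene carriage_nose [(0.67, [635.3, -9.2])]
scene 31 arm angle deg 35.5091434618956 mean [611.10596   36.898422]
```

Call:
step_arm:
  increments:
    - {"slide": [0,0,-0.01],"roll": 0}
    - {"slide": [0,0,-0.03],"roll": 0}
    - {"slide": [0,0,-0.07],"roll": 0}
    - {"slide": [0,0,-0.12],"roll": 0}
    - {"slide": [0,0,-0.17],"roll": 0}

```text
t: 21.68
eef_pos: [563.0, 0.5, 219.4]
tcp_rot: [3.141, -0.0, -0.078]
ft_force: [0.3, -1.2, 0.9]
opening: 0.304
grip_force: 0.0
```

Call:
step_arm:
  increments:
    - {"slide": [-0.05,0,-0.02],"roll": 0}
    - {"slide": [-0.05,0,-0.02],"roll": 0}
    - {"slide": [-0.05,0,-0.02],"roll": 0}

```text
t: 22.05
eef_pos: [513.7, 4.3, 237.7]
tcp_rot: [3.141, -0.001, -0.078]
ft_force: [0.7, 0.4, -0.3]
opening: 0.299
grip_force: 0.0
```

```bash
python3 arm.py; python3 l.py | head -3; python3 -c "
from h import *
save(imaging.read_camera('wrist'),'fin',s=1.2)"
```

```text
wrist switch_pivot [(0.7, [585.5, 70.0]), (0.46, [453.0, -297.8])]
wrist roller [(0.71, [632.0, 3.1])]
wrist carriage_nose [(0.9, [622.5, -1.7])]
wrist 869 arm angle deg 29.16653024168075 mean [618.78046   22.088408]
top switch_pivot [(0.86, [587.4, 52.0])]
top roller []
top carriage_nose [(0.71, [511.6, 0.5]), (0.44, [454.0, 132.3])]
scene switch_pivot [(0.92, [602.7, 70.4])]
scene roller []
scene carriage_nose [(0.73, [626.2, -10.5])]
scene 76 arm angle deg 29.106773009014734 mean [618.9186    22.158947]
[513.50450732   4.35798219 237.05921203] -0.07821350208006184
switch_pivot [(0.69, [251.0, 115.0], [588.3, 70.1])]
roller [(0.71, [315.0, 67.0], [631.4, 2.1])]
```

View pics/fin.png

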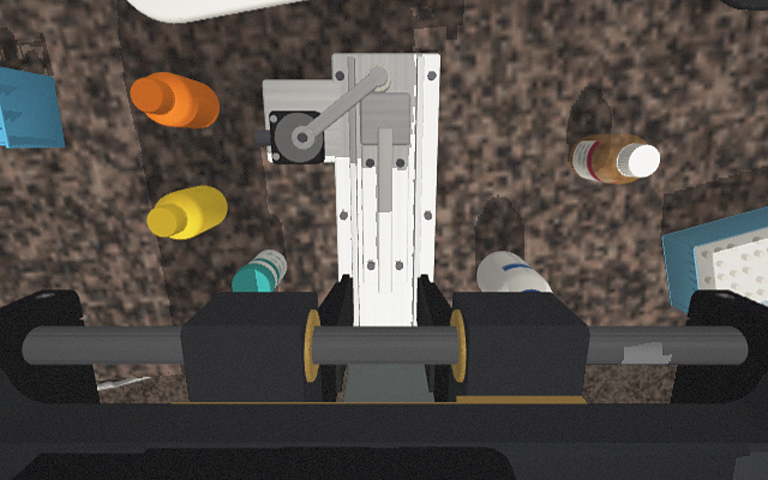

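The carriage is in the lane with its nose on the roller (380,75). The arm stands at about 38–39° by marks and depth, with its sign corrected for lane yaw. The bottle is upright at (610,155) on the worktop, and the neighbouring things are undisturbed.

```bash
python3 -c "
from h import *
print(env.job_done())"
```

```text
the job is handed in; nothing more can be done
None
```

The job is handed in: the stray bottle stands upright on the bare worktop, and the carriage sits in the lane holding the roller arm at about 38–39°, past the 30° trip and well short of 55°; no verdict came back.

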